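Set out the red battery candles on the altar ledge

ROBOT

A 6-joint arm with a two-finger parallel gripper is mounted at the origin on the work surface. World frame = base frame: x ahead of the robot, y to its left, z up, the work surface at z = 0. Lengths are in m, angles in rad, forces in N, time in s.
With the tool pointing down it reaches from about 0.3 to 0.775 m from the base axis. Payload 14.6 kg.
Tool frame: the origin (TCP) lies on the mounting face of the last link; the fingertips stand 199 mm ahead of it and the grasp point (between the pads) lies 180 mm ahead of it; z points along the fingers, y is the line along which they close (so a half turn about z gives the same grasp; the last joint's range is limited). The gripper opens to 94 mm and grips with 3 to 60 N. Pads are 16 mm wide; open, the fingers measure 119 mm over their backs; the gripper's body (75 mm by 177 mm) begins 78 mm behind the grasp point.
Start: joints at [1.253, 0.3, 1.521, -0, 1.321, -0.067], TCP at [0.136, 0.533, 0.405] pointing down, gripper open.
Joint ranges: [-3.03, 3.03], [-0.79, 2.21], [0.23, 2.52], [-1.04, 4.18], [0, 3.07], [-2.55, 2.55]. Speed limits (rad/s): [2.22, 2.22, 2.57, 3.14, 3.14, 3.14].

INTERFACE

Orientations are given as [roll, pitch, yaw] about the fixed x, y, z axes, in that order (R = Rz(yaw) Ry(pitch) Rx(roll)).
In Python, from station import telemetry, cams, workorder, finder gives the robot as it stands.
- The arm moves only by the tool jog_arm, never from a script. Its argument "rows" is a list of rows, each an object with "gripper": the finger opening in m, from 0 to 0.094; "slide": the shift along the tool's x, y, z in m, a list of three; "spin": the turn about the tool's z in rad. In form: [{"gripper": gripper, "slide": [tx, ty, tz], "spin": spin}, ...]. A call has 1 to 8 rows; each row is the pose to reach, as a shift and turn from the pose commanded when the call began, along the tool's axes at that moment; what a row does not reach only later rows make up. A row lasts 1/10 s, in which the tool goes at most 50 mm and 8.59 degrees, less where a joint would pass 70% of its speed; a pose out of reach is approached as far as the arm can. A call with a gripper value outside its range is refused whole. The fingers move at their own pace and stop on an object; "squeeze" is the grip in N (left out, the last holds). Time passes only in rows, so rows that repeat a pose let the fingers close. It gives the time, the measured TCP pose, the force, the opening and the grip force at its end, in the units of the state.
- telemetry.get_obs(): the state, without advancing time (a new reading comes with each control period).
- cams.camera(name): name is "scene" or "top"; returns (picture, depth): 480x640x3 uint8, red, green, blue; 480x640 float32, m along the optical axis (not along the pixel's ray), 0 where there is no reading.
- cams.camera_info(name): a dict with "camera_matrix" (3x3 intrinsics, pixels), "R" (3x3) and "t" (3): a world point X has camera coordinates R X + t. Camera axes: x right, y down, z forward; pixel columns grow to the right and rows downward; lengths in m; the calibration is good to about 2 mm. A picture is of the moment at which its call begins. camera_info takes no time and is no camera call.
- workorder.hand_in(): hands the job in; it is judged then, once.
Trained networks look in the newest picture that a camera, given by its name, has taken for a name from the list of things; names that differ only in an ending like _2 or _b are one class to them, and where a whole thing is asked for, a point or a joint stands for the part that bears it (a point fixed in the world has none). Each returns a list of dicts, best first, with "confidence" (0 to 1); they miss things now and then, are a little off and sometimes report something else, mostly with a low value. They report only what shows in the picture. A call takes as long as a camera call. They do not tell look-alikes from the thing itself.
- finder.find_in(target, camera): "point" ([x, y, z] in m, in world coordinates, good to about 4 mm: the middle of the surface that is visible of it).
- finder.masks_of(target, camera): "region" (480x640 bool, what is visible of it).
The state is a dict: "time_s": time; "qpos": joint angles; "joint_vel": joint speeds; "tau": joint torques, N m; "ee_pos": TCP position; "eef_rot": TCP orientation; "force": force on the tool from outside, world axes, zero at the start; "moment": the same for the moment, N m; "grip_width": finger opening in m; "grip_force": force on a finger pad.
Only numpy, scipy, OpenCV 4.12 (cv2) and the standard library are available. Lean on these libraries where they do the work, as an engineer would, in place of code of your own. Each camera call takes 0.05 s, during which the arm holds its last target. There are 200 camera calls.

TASK

Set out the four red battery lights for the evening, each upright in its own place: the slim taper pushed fully down into the candlestick so that its ring meets the rim, the thick candle in the middle of the green glass dish, the tea light in the middle of the blue saucer and the lotus lamp in the middle of the wooden plinth. Set them down without dropping them, and leave the two yellow candles standing where they are.

Things in the scene. Friction and masses are not known exactly. Their poses are not given: they have to be found in the camera images.
- red_taper: Slim red battery candle, a tube 22 mm in diameter and 100 mm tall with an orange plastic flame on top (114 mm in all), standing upright and loose, 70 g. A brass-coloured ring 4 mm wide marks its insertion depth: its lower edge is 32 mm above the foot. Origin at the centre of its foot, z up along the tube.
- red_pillar: Thick red battery candle, 50 mm in diameter and 70 mm tall, orange flame on top (84 mm in all), standing loose, 150 g. Origin at the centre of its foot, z up.
- red_tealight: Small flat red battery tea light, 40 mm in diameter and 20 mm tall, orange flame on top (34 mm in all), standing loose, 30 g. Origin at the centre of its foot, z up.
- red_lotus: Red battery lamp shaped like a lotus flower, loose, 90 g: brass-coloured round foot 44 mm in diameter and 8 mm high, red petals around a bowl that is 56 mm in diameter between 22 and 38 mm above the foot (grip it there), pointed petal tips up to 54 mm, yellow middle. Origin at the centre of its foot, z up.
- candlestick: Brass candlestick 76 mm tall, round foot 76 mm in diameter, stuck to the ledge: the red taper's place. Its cup has a flared rim 48 mm wide at z = 76 mm, narrowing over 10 mm to an upright bore 25 mm in diameter with its floor at z = 44 mm; a taper on that floor has the lower edge of its ring level with the rim. Origin: centre of the underside, z up on the bore's axis.
- glass_dish: Round dish of green glass with a brass-coloured rim, 108 mm in diameter and 14 mm tall, stuck to the ledge: the place of the red pillar. Flat inside floor about 90 mm in diameter at z = 5 mm. Origin at the centre of the underside, z up.
- blue_saucer: Flat blue glazed ceramic saucer with a thin white line round its rim, 104 mm in diameter and 9 mm tall, stuck to the ledge: the place of the tea light. Flat inside floor about 86 mm in diameter at z = 4 mm. Origin at the centre of the underside, z up.
- wood_plinth: Square dark wooden plinth, foot 90 x 90 mm, 26 mm tall, flat top 86 x 86 mm, stuck to the ledge: the place of the lotus lamp. Origin at the centre of the underside, z up, x and y along its sides.
- yellow_taper: Slim yellow battery candle of the same shape and size as the red taper (22 mm x 114 mm), standing loose; it stays where it is. Origin at the centre of its foot, z up.
- yellow_pillar: Thick yellow battery candle, same shape and size as the red pillar (50 x 84 mm), loose; it stays where it is. Origin: centre of its foot, z up. (Not listed: a bell, a teacup and an incense packet, under 50 mm tall, stand about 0.56 m from the robot's axis; things up to 250 mm tall stand beyond x = 0.75 m and beyond 0.48 m to either side.)
Mind the look-alikes: they are no part of the job. What is shaped like the red_taper but purple is not meant.

How it is judged:
By the outcome, as a careful person would: the job done as asked, in the order asked, and still so for the second after the job is handed in, with the robot touching nothing.
It also fails if it takes over 128 s, if anything falls off the work surface, if the arm or the gripper's body presses on something with over 40 N, if the wrist force passes 120 N, or if a joint passes its speed limit or range.

## Working session

There is one attempt and no reset: what is moved stays moved. The work goes in short steps, Python scripts to look and compute and a tool call to move; the robot and the scene stay as the last step left them, time stands still between calls to the robot, and variables do not carry over. Pictures are saved under pics/ and viewed, at most 14 in all, crops included, and the job is handed in when it is done.

Besides the shell and the picture viewer there is one more tool, called after "Request:" as name(argument=value, ...) on one line, values as JSON. jog_arm: Moves the arm, as the interface text tells. Its arguments: {"type":"object","properties":{"rows":{"type":"array","items":{"type":"object","properties":{"gripper":{"type":"number"},"slide":{"type":"array","items":{"type":"number"}},"spin":{"type":"number"}}}},"squeeze":{"type":"number"}},"required":["rows"]}

```bash
mkdir -p pics; ls; cat > h.py <<'E'
import numpy as np,cv2
from station import telemetry,cams,workorder,finder
def snap(n,f=None):
    p,d=cams.camera(n)
    if f: cv2.imwrite('pics/'+f,p[:,:,::-1])
    return p,d
def cloud(n,d):
    i=cams.camera_info(n);K=np.array(i['camera_matrix']);R=np.array(i['R']);t=np.array(i['t'])
    v,u=np.mgrid[:480,:640]
    c=np.stack([(u-K[0,2])/K[0,0]*d,(v-K[1,2])/K[1,1]*d,d],-1)
    return (c-t)@R
E
python3 - <<'E'
from h import *
o=telemetry.get_obs();print(o)
for n in ('scene','top'):
    p,d=snap(n,n+'0.png');X=cloud(n,d);print(n,cams.camera_info(n))
    np.savez(''+n+'0.npz',p=p,d=d,X=X)
    for k in 'red_taper red_pillar red_tealight red_lotus candlestick glass_dish blue_saucer wood_plinth yellow_taper yellow_pillar'.split():
        for r in finder.masks_of(k,n):
            m=np.array(r['region']); q=X[m&(d>0)]
            if len(q)==0: continue
            v,u=np.nonzero(m)
            print(k,round(r['confidence'],2),'uv',u.mean().round(),v.mean().round(),'n',m.sum(),'med',np.median(q,0).round(3),'min',np.percentile(q,2,axis=0).round(3),'max',np.percentile(q,98,axis=0).round(3),'rgb',np.median(p[m],0))
E
```

```text
pics
{'time_s': 0.0, 'qpos': array([ 1.25340719e+00,  3.00464066e-01,  1.52156000e+00, -1.05523334e-05,
        1.32067129e+00, -6.65898946e-02]), 'joint_vel': array([ 0.0010063 , -0.00020798, -0.00024494, -0.00011944, -0.00020327,
       -0.00080935]), 'tau': array([ 1.05215739e-03, -5.31799614e+01, -3.52737987e+01,  7.08626490e-02,
        2.43437866e-02, -8.79863615e-05]), 'ee_pos': array([0.13648768, 0.53276737, 0.40409898]), 'eef_rot': array([-3.14049171e+00, -6.31762449e-05,  2.89079599e+00]), 'force': array([0.04789426, 0.74400138, 0.28407463]), 'moment': array([0.02678928, 0.02846175, 0.03437058]), 'grip_force': 0.0, 'grip_width': 0.09431238189526416}
scene {'camera_matrix': array([[528.4295203 ,   0.        , 316.22997344],
       [  0.        , 528.4295203 , 235.99572618],
       [  0.        ,   0.        ,   1.        ]]), 'R': array([[ 0.52575554,  0.85063464,  0.00134885],
       [ 0.55812694, -0.3437665 , -0.75519462],
       [-0.64193101,  0.39780058, -0.65549925]]), 't': array([-0.24940599, -0.24246604,  1.58444804])}
red_taper 0.96 uv 160.0 248.0 n 349 med [ 0.36  -
[... 3400 characters left out ...]
17] rgb [34. 75. 32.]
blue_saucer 0.74 uv 180.0 176.0 n 1997 med [0.616 0.265 0.004] min [ 0.568  0.218 -0.002] max [0.662 0.311 0.011] rgb [41. 70. 84.]
wood_plinth 0.97 uv 346.0 161.0 n 1827 med [ 0.651 -0.076  0.025] min [ 0.608 -0.119  0.006] max [ 0.696 -0.034  0.03 ] rgb [55. 25.  8.]
wood_plinth 0.62 uv 516.0 219.0 n 2084 med [ 0.541 -0.433  0.005] min [ 0.493 -0.478 -0.001] max [ 0.589 -0.383  0.017] rgb [34. 75. 32.]
yellow_taper 0.42 uv 251.0 260.0 n 150 med [0.443 0.107 0.098] min [ 0.433  0.099 -0.003] max [0.456 0.125 0.112] rgb [138.   91.5   0. ]
yellow_pillar 0.93 uv 182.0 292.0 n 645 med [0.379 0.242 0.068] min [0.356 0.223 0.002] max [0.402 0.267 0.078] rgb [178. 151.   0.]
```

View pics/scene0.png

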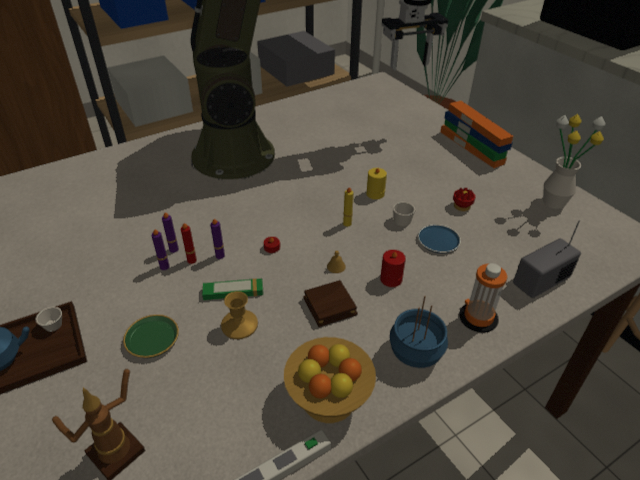

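View pics/top0.png

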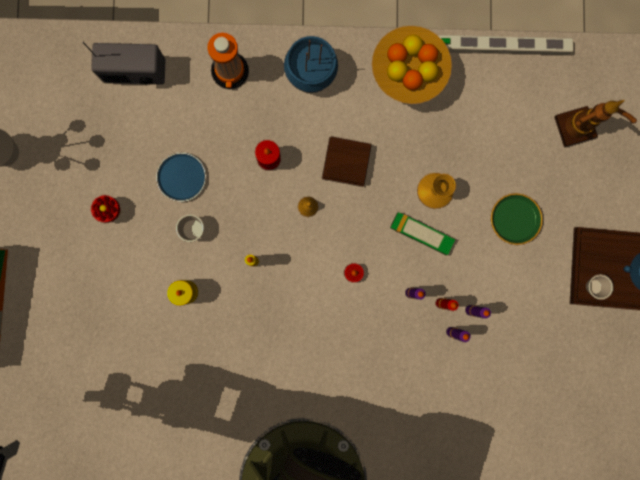

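```bash
python3 - <<'E'
import cv2
a=cv2.imread('pics/scene0.png')[190:300,130:250];b=cv2.imread('pics/top0.png')[270:350,380:500]
a=cv2.resize(a,(480,440),interpolation=cv2.INTER_CUBIC)
cv2.imwrite('pics/crop_tapers.png',a)
# fit circles/centres
import numpy as np
for n in('scene','top'):
    z=np.load(n+'0.npz');p=z['p'].astype(int);X=z['X'];d=z['d']
    def rep(k,c,r,zlo,zhi):
        m=(d>0)&(np.hypot(X[...,0]-c[0],X[...,1]-c[1])<r)&(X[...,2]>zlo)&(X[...,2]<zhi)
        q=X[m].astype(np.float32)
        if len(q)<5: print(n,k,'few');return
        e=cv2.minEnclosingCircle(q[:,:2].copy())
        print(n,k,len(q),'circ',np.round(e[0],4),round(e[1],4),'mean',q.mean(0).round(4),'bbmid',((q.min(0)+q.max(0))/2).round(4), 'zmed',np.median(q[:,2]).round(4))
    rep('taper top',(.37,-.27),.03,.094,.103)
    rep('taper flame',(.37,-.27),.03,.106,.13)
    rep('pillar top',(.659,.082),.035,.066,.074)
    rep('tea top',(.424,-.094),.03,.016,.024)
    rep('tea flame',(.424,-.094),.03,.027,.04)
    rep('lotus',(.545,.405),.04,.022,.038)
    rep('lotus tips',(.545,.405),.04,.046,.06)
    rep('lotus foot',(.545,.405),.04,.0035,.009)
    rep('stick rim',(.598,-.263),.04,.07,.082)
    rep('stick foot',(.598,-.263),.045,.004,.012)
    rep('dish rim',(.541,-.431),.065,.0095,.02)
    rep('saucer rim',(.615,.265),.06,.0065,.014)
    rep('plinth top',(.655,-.078),.07,.021,.031)
E
```

```text
scene taper top 47 circ [ 0.3687 -0.2756] 0.0114 mean [ 0.3711 -0.2775  0.0991] bbmid [ 0.3702 -0.2764  0.0983] zmed 0.0996
scene taper flame 17 circ [ 0.3675 -0.2771] 0.0068 mean [ 0.3685 -0.2763  0.1099] bbmid [ 0.3675 -0.2756  0.1101] zmed 0.11
scene pillar top 280 circ [0.6592 0.0831] 0.0265 mean [0.6617 0.0822 0.07  ] bbmid [0.66   0.0828 0.07  ] zmed 0.07
scene tea top 135 circ [ 0.4254 -0.0953] 0.0216 mean [ 0.4279 -0.0969  0.0205] bbmid [ 0.4254 -0.0947  0.02  ] zmed 0.0207
scene tea flame 15 circ [ 0.4273 -0.097 ] 0.006 mean [ 0.4278 -0.0958  0.0301] bbmid [ 0.4273 -0.0957  0.0304] zmed 0.03
scene lotus 122 circ [0.5429 0.4071] 0.0318 mean [0.5557 0.3941 0.0313] bbmid [0.5467 0.4053 0.0303] zmed 0.0317
scene lotus tips 82 circ [0.5485 0.4087] 0.0236 mean [0.5458 0.4079 0.0489] bbmid [0.5486 0.4093 0.0496] zmed 0.0486
scene lotus foot 47 circ [0.5474 0.4015] 0.0387 mean [0.5497 0.3986 0.0059] bbmid [0.5451 0.4052 0.0063] zmed 0.0058
scene stick rim 192 circ [ 0.5981 -0.265 ] 0.025 mean [ 0.5937 -0.2627  0.0743] bbmid [ 0.5982 -0.2635  0.0744] zmed 0.0744
scene stick foot 438 
[... 1328 characters left out ...]
0.5432 0.403 ] 0.0375 mean [0.5299 0.394  0.0046] bbmid [0.5405 0.3966 0.0051] zmed 0.0045
top stick rim 222 circ [ 0.5977 -0.2646] 0.0238 mean [ 0.5991 -0.266   0.0737] bbmid [ 0.5977 -0.2649  0.0754] zmed 0.0735
top stick foot 455 circ [ 0.5963 -0.262 ] 0.0437 mean [ 0.591  -0.254   0.0082] bbmid [ 0.5962 -0.26    0.008 ] zmed 0.0084
top dish rim 475 circ [ 0.5399 -0.4304] 0.0549 mean [ 0.5425 -0.4346  0.0132] bbmid [ 0.5413 -0.4305  0.0147] zmed 0.0129
top saucer rim 380 circ [0.615  0.2631] 0.0529 mean [0.6152 0.2661 0.0088] bbmid [0.6138 0.2641 0.0102] zmed 0.0084
top plinth top 1640 circ [ 0.6537 -0.0772] 0.0588 mean [ 0.6535 -0.0775  0.0252] bbmid [ 0.6537 -0.0775  0.026 ] zmed 0.0252
```

View pics/crop_tapers.png

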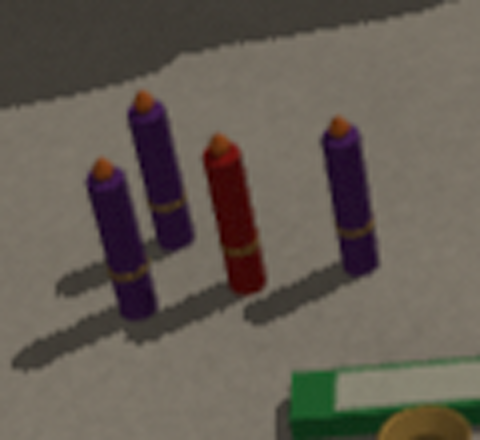

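The scene picture has four taper-shaped things: purple at (160,248), (170,232) and (218,239), and red at (188,243). The enlarged crop confirms that only (188,243) is red, so it is the red_taper. It stands at about (0.367, -0.276), and the top view agrees at (447,304). All measured heights match the text: taper 0.099, pillar 0.070, tea light 0.020, rim 0.075, plinth 0.026.

```bash
cat > go.py <<'E'
import sys,numpy as np
from station import telemetry
# args: groups x,y,z,angle_deg(closing line; 'k' keep)  (z of grasp point)
o=telemetry.get_obs();yaw=o['eef_rot'][2];p=o['ee_pos']
c,s=np.cos(yaw),np.sin(yaw)
for a in sys.argv[1:]:
    x,y,z,g=a.split(',')
    d=np.array([float(x),float(y),float(z)+.18])-p
    sp=0 if g=='k' else -((np.radians(float(g)+90)-yaw))
    if abs(sp)>np.pi: sp-=2*np.pi*np.sign(sp)
    print('slide',[round(c*d[0]+s*d[1],4),round(s*d[0]-c*d[1],4),round(-d[2],4)],'spin',round(sp,3))
print('grasp pt',p.round(4)-[0,0,.18],'rot',o['eef_rot'].round(3),'q',o['qpos'].round(2),'t',o['time_s'],'F',o['force'].round(1),'w',o['grip_width'].round(4),o['grip_force'].round(1))
E
python3 go.py .42,.1,.224,20 .367,-.276,.2,-40 .367,-.276,.072,-40
```

```text
slide [np.float64(-0.382), np.float64(-0.3489), np.float64(0.0007)] spin 0.971
slide [np.float64(-0.424), np.float64(-0.7263), np.float64(0.0247)] spin 2.018
slide [np.float64(-0.424), np.float64(-0.7263), np.float64(0.1527)] spin 2.018Traceback (most recent call last):
  File "go.py", line 12, in <module>
    print('grasp pt',p.round(4)-[0,0,.18],'rot',o['eef_rot'].round(3),'q',o['qpos'].round(2),'t',o['time_s'],'F',o['force'].round(1),'w',o['grip_width'].round(4),o['grip_force'].round(1))
                                                                                                                                         ^^^^^^^^^^^^^^^^^^^^^
AttributeError: 'float' object has no attribute 'round'
```

Request:
jog_arm(rows=[{"gripper":0.05,"slide":[-0.382,-0.349,0],"spin":0.97},{"gripper":0.05,"slide":[-0.382,-0.349,0],"spin":0.97},{"gripper":0.05,"slide":[-0.382,-0.349,0],"spin":0.97},{"gripper":0.05,"slide":[-0.382,-0.349,0],"spin":0.97},{"gripper":0.05,"slide":[-0.382,-0.349,0],"spin":0.97},{"gripper":0.05,"slide":[-0.382,-0.349,0],"spin":0.97},{"gripper":0.05,"slide":[-0.382,-0.349,0],"spin":0.97},{"gripper":0.05,"slide":[-0.382,-0.349,0],"spin":0.97}], squeeze=20)

```text
time_s: 1.9
ee_pos: [0.3561, 0.1962, 0.405]
eef_rot: [3.141, -0.0, 1.918]
force: [0.8, -0.1, 0.5]
grip_width: 0.05
grip_force: 0.0
```

```bash
sed -i 's/\.round(4),o\[.grip_force.\].round(1)/,o["grip_force"]/; s/print(.slide.,\[/print("slide",*[/' go.py
python3 go.py .367,-.276,.2,-40
```

```text
slide -0.4477 -0.1506 0.025 spin 1.046
grasp pt [0.3561 0.1962 0.225 ] rot [ 3.141 -0.     1.918] q [ 0.41 -0.03  1.89  0.    1.28  0.07] t 1.9 F [ 0.8 -0.1  0.5] w 0.050031010598864285 0.0
```

Request:
jog_arm(rows=[{"gripper":0.05,"slide":[-0.448,-0.151,0.025],"spin":1.046},{"gripper":0.05,"slide":[-0.448,-0.151,0.025],"spin":1.046},{"gripper":0.05,"slide":[-0.448,-0.151,0.025],"spin":1.046},{"gripper":0.05,"slide":[-0.448,-0.151,0.025],"spin":1.046},{"gripper":0.05,"slide":[-0.448,-0.151,0.025],"spin":1.046},{"gripper":0.05,"slide":[-0.448,-0.151,0.025],"spin":1.046},{"gripper":0.05,"slide":[-0.448,-0.151,0.025],"spin":1.046},{"gripper":0.05,"slide":[-0.448,-0.151,0.025],"spin":1.046}])

```text
time_s: 2.7
ee_pos: [0.365, -0.2033, 0.3837]
eef_rot: [3.141, -0.0, 0.869]
force: [0.9, 1.0, 0.6]
grip_width: 0.0501
grip_force: 0.0
```

```bash
python3 go.py .367,-.276,.2,-40
```

```text
slide -0.0542 0.0485 0.0037 spin -0.004
grasp pt [ 0.365  -0.2033  0.2037] rot [ 3.141 -0.     0.869] q [-0.6   0.02  1.9   0.    1.22  0.11] t 2.7 F [0.9 1.  0.6] w 0.05014314139703865 0.0
```

Request:
jog_arm(rows=[{"gripper":0.05,"slide":[-0.054,0.0485,0.004],"spin":0},{"gripper":0.05,"slide":[-0.054,0.0485,0.004],"spin":0},{"gripper":0.05,"slide":[-0.054,0.0485,0.004],"spin":0},{"gripper":0.05,"slide":[-0.054,0.0485,0.05],"spin":0},{"gripper":0.05,"slide":[-0.054,0.0485,0.09],"spin":0},{"gripper":0.05,"slide":[-0.054,0.0485,0.12],"spin":0},{"gripper":0.05,"slide":[-0.054,0.0485,0.132],"spin":0},{"gripper":0.05,"slide":[-0.054,0.0485,0.132],"spin":0}])

```text
time_s: 3.5
ee_pos: [0.3682, -0.2732, 0.2509]
eef_rot: [-3.14, -0.0, 0.875]
force: [0.1, 0.5, -0.1]
grip_width: 0.0497
grip_force: 0.0
```

```bash
python3 go.py .367,-.276,.072,-40; python3 - <<'E'
from h import *
p,d=snap('scene')
cv2.imwrite('pics/g1.png',cv2.resize(p[150:300,100:280,::-1],None,fx=3,fy=3))
E
```

```text
slide -0.0029 0.0009 -0.0011 spin 0.003
grasp pt [ 0.3682 -0.2732  0.0709] rot [-3.14  -0.     0.875] q [-0.72  0.3   1.92  0.    0.92 -0.02] t 3.5 F [ 0.1  0.5 -0.1] w 0.0496756963786368 0.0
```

View pics/g1.png

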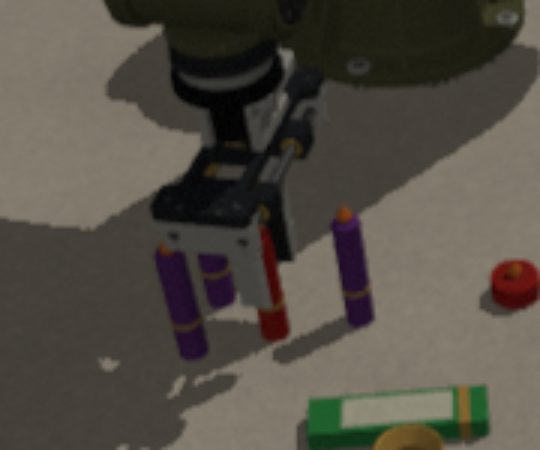

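```bash
python3 - <<'E'
from h import *
for n in('scene','top'):
    p,d=snap(n);X=cloud(n,d);c=p.astype(int)
    near=(d>0)&(np.hypot(X[...,0]-.3675,X[...,1]+.2755)<.05)&(X[...,2]>.005)
    red=near&(c[...,0]>2.5*c[...,2])&(c[...,0]>2.5*c[...,1])
    q=X[red];print(n,'red',len(q),q.mean(0).round(4),q.min(0).round(4),q.max(0).round(4))
    gr=near&(abs(c[...,0]-c[...,2])<25)&(X[...,2]>.05)&(X[...,2]<.12)&(c.max(-1)>60)
    q=X[gr];print('finger',len(q))
    if len(q):
      a=np.array([.64,.767]);b=np.array([.767,-.64]);r=q[:,:2]-[.3682,-.2732]
      print('toolx',np.percentile(r@a,[2,50,98]).round(4),'tooly',np.percentile(r@b,[2,50,98]).round(4),'z',q[:,2].min())
    q=X[red];r=q[:,:2]-[.3682,-.2732]
    if len(q):print('red toolx',np.percentile(r@a,[2,50,98]).round(4),'tooly',np.percentile(r@b,[2,50,98]).round(4))
E
```

```text
scene red 160 [ 0.3742 -0.2751  0.0516] [ 0.3639 -0.2873  0.0055] [ 0.3897 -0.2466  0.251 ]
finger 216
toolx [-0.0079  0.0065  0.0113] tooly [-0.0366  0.0357  0.0399] z 0.052544399301113855
red toolx [-0.0108  0.0037  0.0076] tooly [-0.0024  0.0066  0.0131]
top red 30 [ 0.3687 -0.266   0.0353] [ 0.3632 -0.2718  0.0065] [ 0.3738 -0.2311  0.1642]
finger 0
red toolx [0.0024 0.0051 0.0177] tooly [-0.0159 -0.0038  0.0025]
```

The view and depth agree: the red taper lies between the fingers, about 3 mm along tool -x. I'll correct that and grip.

Request:
jog_arm(rows=[{"gripper":0.05,"slide":[-0.003,0,-0.001],"spin":0},{"gripper":0.01,"slide":[-0.003,0,-0.001],"spin":0},{"gripper":0.01,"slide":[-0.003,0,-0.001],"spin":0},{"gripper":0.01,"slide":[-0.003,0,-0.001],"spin":0},{"gripper":0.01,"slide":[-0.003,0,-0.001],"spin":0},{"gripper":0.01,"slide":[-0.003,0,-0.001],"spin":0},{"gripper":0.01,"slide":[-0.003,0,-0.001],"spin":0},{"gripper":0.01,"slide":[-0.003,0,-0.001],"spin":0}], squeeze=20)

```text
time_s: 4.45
ee_pos: [0.3663, -0.276, 0.2526]
eef_rot: [3.142, -0.0, 0.875]
force: [-0.5, 0.7, 1.1]
grip_width: 0.0216
grip_force: 20.0
```

```bash
python3 go.py .367,-.276,.19,k .598,-.2645,.19,-40 
```

```text
slide 0.0005 0.0006 -0.1174 spin 0
slide 0.1574 0.1705 -0.1174 spin 0.002
grasp pt [ 0.3663 -0.276   0.0726] rot [ 3.142 -0.     0.875] q [-0.73  0.3   1.92  0.    0.92 -0.03] t 4.45 F [-0.5  0.7  1.1] w 0.021629638723949175 19.99942660331726
```

Request:
jog_arm(rows=[{"gripper":0.01,"slide":[0,0,-0.03],"spin":0},{"gripper":0.01,"slide":[0,0,-0.07],"spin":0},{"gripper":0.01,"slide":[0,0,-0.11],"spin":0},{"gripper":0.01,"slide":[0.02,0.02,-0.117],"spin":0},{"gripper":0.01,"slide":[0.05,0.055,-0.117],"spin":0},{"gripper":0.01,"slide":[0.083,0.09,-0.117],"spin":0},{"gripper":0.01,"slide":[0.115,0.125,-0.117],"spin":0},{"gripper":0.01,"slide":[0.14,0.152,-0.117],"spin":0}])

```text
time_s: 5.25
ee_pos: [0.5748, -0.2654, 0.3689]
eef_rot: [-3.141, 0.0, 0.875]
force: [-0.8, 0.1, -0.7]
grip_width: 0.0212
grip_force: 20.0
```

Request:
jog_arm(rows=[{"gripper":0.01,"slide":[0.01,0.01,0],"spin":0},{"gripper":0.01,"slide":[0.0174,0.0185,0],"spin":0},{"gripper":0.01,"slide":[0.0174,0.0185,0],"spin":0},{"gripper":0.01,"slide":[0.0174,0.0185,0],"spin":0}])

```text
time_s: 5.65
ee_pos: [0.5977, -0.2646, 0.3691]
eef_rot: [-3.141, 0.0, 0.875]
force: [0.3, -0.0, -0.6]
grip_width: 0.0214
grip_force: 20.0
```

```bash
python3 go.py .598,-.2645,.19,k; python3 - <<'E'
from h import *
for n in('scene','top'):
    p,d=snap(n);X=cloud(n,d);c=p.astype(int)
    red=(d>0)&(np.hypot(X[...,0]-.598,X[...,1]+.2645)<.05)&(X[...,2]>.09)&(X[...,2]<.23)&(c[...,0]>2.2*c[...,2])&(c[...,0]>2.2*c[...,1])
    q=X[red];print(n,'red',len(q),q.mean(0).round(4),q.min(0).round(4),q.max(0).round(4))
    b=0
    q=X[(d>0)&(np.hypot(X[...,0]-.598,X[...,1]+.2645)<.035)&(X[...,2]>.068)&(X[...,2]<.082)]
    if len(q)>5:print('rim',cv2.minEnclosingCircle(q[:,:2].astype(np.float32)))
    if n=='scene':cv2.imwrite('pics/g2.png',cv2.resize(p[200:360,160:320,::-1],None,fx=3.5,fy=3.5))
E
```

```text
slide 0.0002 0.0002 -0.0009 spin 0
grasp pt [ 0.5977 -0.2646  0.1891] rot [-3.141  0.     0.875] q [-0.47  0.56  1.24 -0.    1.35  0.22] t 5.65 F [ 0.3 -0.  -0.6] w 0.021414838998428283 19.9988454580307
scene red 205 [ 0.6051 -0.2658  0.1528] [ 0.5954 -0.276   0.1166] [ 0.6093 -0.2544  0.2168]
rim ((0.5991196632385254, -0.26389187574386597), 0.024350229650735855)<stdin>:5: RuntimeWarning: Mean of empty slice.
  ret = um.true_divide(
Traceback (most recent call last):
ValueError: zero-size array to reduction operation minimum which has no identity
```

View pics/g2.png

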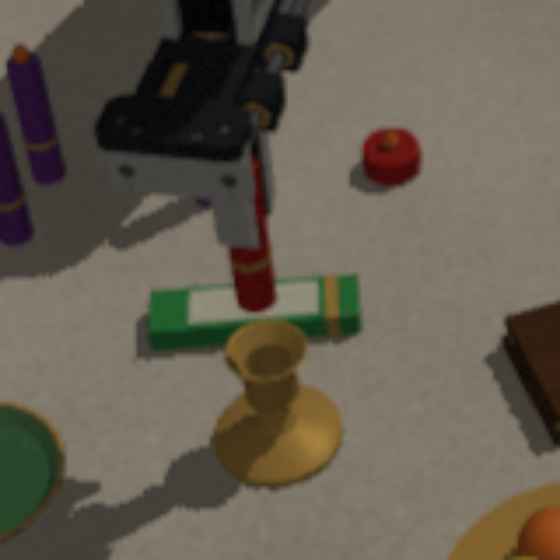

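Request:
jog_arm(rows=[{"gripper":0.01,"slide":[0,0,0.015],"spin":0},{"gripper":0.01,"slide":[0,0,0.03],"spin":0},{"gripper":0.01,"slide":[0,0,0.04],"spin":0},{"gripper":0.01,"slide":[0,0,0.046],"spin":0},{"gripper":0.01,"slide":[0,0,0.05],"spin":0},{"gripper":0.01,"slide":[0,0,0.053],"spin":0},{"gripper":0.01,"slide":[0,0,0.055],"spin":0},{"gripper":0.01,"slide":[0,0,0.055],"spin":0}])

```text
time_s: 6.55
ee_pos: [0.5981, -0.2645, 0.3145]
eef_rot: [3.141, -0.0, 0.875]
force: [2.0, 0.5, -1.7]
grip_width: 0.0218
grip_force: 20.0
```

```bash
python3 go.py .598,-.2645,.1166,k
```

```text
slide -0.0 -0.0 0.0179 spin 0
grasp pt [ 0.5981 -0.2645  0.1345] rot [ 3.141 -0.     0.875] q [-0.47  0.61  1.29  0.    1.24  0.22] t 6.55 F [ 2.   0.5 -1.7] w 0.021794808858400738 19.999575912952423
```

Request:
jog_arm(rows=[{"gripper":0.01,"slide":[0,0,0.004],"spin":0},{"gripper":0.01,"slide":[0,0,0.008],"spin":0},{"gripper":0.01,"slide":[0,0,0.012],"spin":0},{"gripper":0.01,"slide":[0,0,0.015],"spin":0},{"gripper":0.01,"slide":[0,0,0.017],"spin":0},{"gripper":0.01,"slide":[0,0,0.018],"spin":0},{"gripper":0.01,"slide":[0,0,0.018],"spin":0}])

```text
time_s: 7.25
ee_pos: [0.598, -0.2645, 0.2966]
eef_rot: [3.141, -0.0, 0.875]
force: [2.4, 1.4, 1.6]
grip_width: 0.0217
grip_force: 20.0
```

```bash
python3 go.py .598,-.2645,.1166,k; python3 - <<'E'
from h import *
p,d=snap('scene')
cv2.imwrite('pics/g3.png',cv2.resize(p[230:350,190:290,::-1],None,fx=5,fy=5,interpolation=cv2.INTER_CUBIC))
E
```

```text
slide -0.0 -0.0 0.0 spin 0
grasp pt [ 0.598  -0.2645  0.1166] rot [ 3.141 -0.     0.875] q [-0.47  0.63  1.31  0.    1.21  0.22] t 7.25 F [2.4 1.4 1.6] w 0.021742971039460345 20.000141859054565
```

View pics/g3.png

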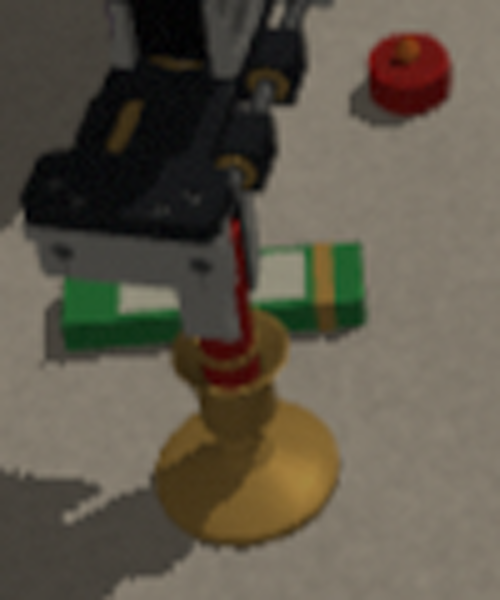

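Request:
jog_arm(rows=[{"gripper":0.01,"slide":[0,0,0.001],"spin":0},{"gripper":0.01,"slide":[0,0,0.0015],"spin":0},{"gripper":0.01,"slide":[0,0,0.0015],"spin":0}])

```text
time_s: 7.6
ee_pos: [0.598, -0.2645, 0.2966]
eef_rot: [3.14, -0.0, 0.875]
force: [-2.0, 3.5, 12.9]
grip_width: 0.0214
grip_force: 20.0
```

Request:
jog_arm(rows=[{"gripper":0.01,"slide":[0,0,-0.0015],"spin":0},{"gripper":0.03,"slide":[0,0,-0.0015],"spin":0},{"gripper":0.06,"slide":[0,0,-0.0015],"spin":0},{"gripper":0.06,"slide":[0,0,-0.0015],"spin":0},{"gripper":0.06,"slide":[0,0,-0.03],"spin":0},{"gripper":0.06,"slide":[0,0,-0.07],"spin":0},{"gripper":0.06,"slide":[0,0,-0.1],"spin":0},{"gripper":0.08,"slide":[0,0,-0.1],"spin":0}])

```text
time_s: 8.4
ee_pos: [0.598, -0.2646, 0.3998]
eef_rot: [3.135, -0.001, 0.875]
force: [-0.5, -1.1, 0.2]
grip_width: 0.0649
grip_force: 0.0
```

```bash
python3 go.py .658,.0835,.215,-90
```

```text
slide 0.3056 -0.1771 0.0048 spin 0.875
grasp pt [ 0.598  -0.2646  0.2198] rot [ 3.135e+00 -1.000e-03  8.750e-01] q [-0.47  0.54  1.2  -0.    1.4   0.22] t 8.4 F [-0.5 -1.1  0.2] w 0.06492208964219427 0.0
```

Request:
jog_arm(rows=[{"gripper":0.08,"slide":[0.3056,-0.177,0.005],"spin":0.875},{"gripper":0.08,"slide":[0.3056,-0.177,0.005],"spin":0.875},{"gripper":0.08,"slide":[0.3056,-0.177,0.005],"spin":0.875},{"gripper":0.08,"slide":[0.3056,-0.177,0.005],"spin":0.875},{"gripper":0.08,"slide":[0.3056,-0.177,0.005],"spin":0.875},{"gripper":0.08,"slide":[0.3056,-0.177,0.005],"spin":0.875},{"gripper":0.08,"slide":[0.3056,-0.177,0.005],"spin":0.875},{"gripper":0.08,"slide":[0.3056,-0.177,0.005],"spin":0.875}])

```text
time_s: 9.2
ee_pos: [0.6581, 0.0879, 0.3886]
eef_rot: [-3.141, 0.002, 0.004]
force: [-0.1, -0.9, 0.8]
grip_width: 0.0803
grip_force: 0.0
```

```bash
python3 go.py .658,.0835,.215,-90; python3 - <<'E'
from h import *
for n in('scene','top'):
    p,d=snap(n);X=cloud(n,d);c=p.astype(int)
    for k,C,lo,hi in(('tapertop',(.598,-.2645),.13,.148),('flame',(.598,-.2645),.15,.17),('rim',(.598,-.2645),.07,.08)):
        q=X[(d>0)&(np.hypot(X[...,0]-C[0],X[...,1]-C[1])<.03)&(X[...,2]>lo)&(X[...,2]<hi)]
        print(n,k,len(q),q.mean(0).round(4) if len(q) else '',q[:,2].max() if len(q) else '')
    if n=='scene':cv2.imwrite('pics/g4.png',cv2.resize(p[230:350,190:290,::-1],None,fx=5,fy=5,interpolation=cv2.INTER_CUBIC))
E
```

```text
slide -0.0001 0.0044 -0.0064 spin 0.004
grasp pt [0.6581 0.0879 0.2086] rot [-3.141e+00  2.000e-03  4.000e-03] q [0.08 0.57 1.17 0.   1.4  1.64] t 9.2 F [-0.1 -0.9  0.8] w 0.0802603327505757 0.0
scene tapertop 101 [ 0.6032 -0.2663  0.1404] 0.1469628661321113
scene flame 24 [ 0.6001 -0.265   0.1536] 0.1580863939413935
scene rim 177 [ 0.6007 -0.2649  0.0747] 0.07993811630673643
top tapertop 95 [ 0.5954 -0.2621  0.1413] 0.1474494129566807
top flame 24 [ 0.5962 -0.2634  0.1535] 0.1595906326686227
top rim 187 [ 0.5954 -0.2611  0.0741] 0.07979212948353481
```

View pics/g4.png

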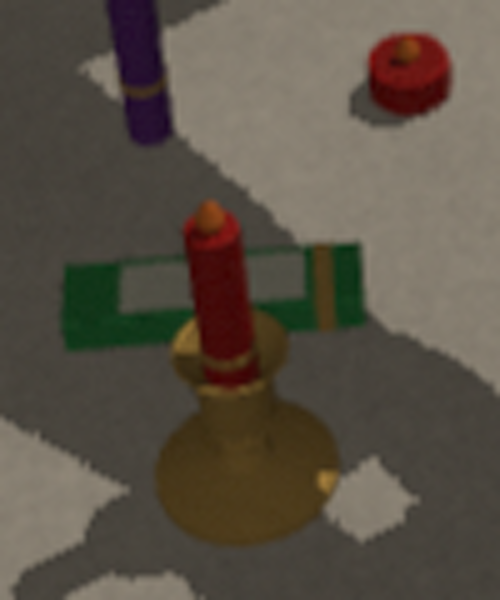

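The taper is seated: its flame top is at 0.158, which is 0.044 + 0.114, and its ring is at the rim. Next is the pillar.

Request:
jog_arm(rows=[{"gripper":0.085,"slide":[0,0,0.02],"spin":0},{"gripper":0.085,"slide":[0,0,0.05],"spin":0},{"gripper":0.085,"slide":[0,0,0.08],"spin":0},{"gripper":0.085,"slide":[0,0,0.08],"spin":0},{"gripper":0.085,"slide":[0,0,0.08],"spin":0}])

```text
time_s: 9.8
ee_pos: [0.6583, 0.082, 0.3106]
eef_rot: [3.141, 0.0, -0.002]
force: [-0.4, 0.4, 0.5]
grip_width: 0.085
grip_force: 0.0
```

```bash
python3 go.py .658,.0835,.042,-90
```

```text
slide -0.0003 -0.0015 0.0886 spin -0.002
grasp pt [0.6583 0.082  0.1306] rot [ 3.141e+00  0.000e+00 -2.000e-03] q [ 0.07  0.63  1.26 -0.    1.25  1.64] t 9.8 F [-0.4  0.4  0.5] w 0.08495306147762308 0.0
```

Request:
jog_arm(rows=[{"gripper":0.085,"slide":[0,-0.0015,0.03],"spin":0},{"gripper":0.085,"slide":[0,-0.0015,0.06],"spin":0},{"gripper":0.085,"slide":[0,-0.0015,0.08],"spin":0},{"gripper":0.085,"slide":[0,-0.0015,0.0885],"spin":0},{"gripper":0.04,"slide":[0,-0.0015,0.0885],"spin":0},{"gripper":0.04,"slide":[0,-0.0015,0.0885],"spin":0},{"gripper":0.04,"slide":[0,-0.0015,0.0885],"spin":0},{"gripper":0.04,"slide":[0,-0.0015,0.0885],"spin":0}], squeeze=25)

```text
time_s: 10.6
ee_pos: [0.6583, 0.085, 0.2228]
eef_rot: [-3.141, -0.002, -0.0]
force: [-0.2, 0.8, -0.0]
grip_width: 0.0567
grip_force: 0.0
```

Request:
jog_arm(rows=[{"gripper":0.04,"slide":[0,0,0],"spin":0},{"gripper":0.04,"slide":[0,0,0],"spin":0}])

```text
time_s: 10.8
ee_pos: [0.6582, 0.0849, 0.2223]
eef_rot: [3.142, -0.001, -0.0]
force: [-1.5, -1.8, 5.3]
grip_width: 0.0497
grip_force: 25.0
```

```bash
python3 go.py .61,.05,.19,-60 .5411,-.430,.19,0
```

```text
slide -0.0482 0.0349 -0.1477 spin -0.524
slide -0.117 0.5149 -0.1477 spin -1.571
grasp pt [0.6582 0.0849 0.0423] rot [ 3.142e+00 -1.000e-03 -0.000e+00] q [ 0.07  0.73  1.32 -0.    1.09  1.64] t 10.8 F [-1.5 -1.8  5.3] w 0.0497019245443562 25.00096768140793
```

Request:
jog_arm(rows=[{"gripper":0.04,"slide":[0,0,-0.03],"spin":0},{"gripper":0.04,"slide":[0,0,-0.075],"spin":0},{"gripper":0.04,"slide":[0,0,-0.12],"spin":0},{"gripper":0.04,"slide":[0,0,-0.165],"spin":0},{"gripper":0.04,"slide":[0,0.01,-0.205],"spin":-0.1},{"gripper":0.04,"slide":[-0.005,0.04,-0.208],"spin":-0.24},{"gripper":0.04,"slide":[-0.015,0.08,-0.208],"spin":-0.38},{"gripper":0.04,"slide":[-0.025,0.12,-0.208],"spin":-0.52}])

```text
time_s: 11.6
ee_pos: [0.6325, -0.036, 0.4294]
eef_rot: [-3.142, 0.0, 0.527]
force: [1.0, -1.1, -0.5]
grip_width: 0.0496
grip_force: 25.0
```

```bash
python3 go.py .5411,-.430,.25,0
```

```text
slide -0.2771 0.2947 -0.0006 spin -1.044
grasp pt [ 0.6325 -0.036   0.2494] rot [-3.142  0.     0.527] q [-0.11  0.47  1.22 -0.    1.44  0.93] t 11.6 F [ 1.  -1.1 -0.5] w 0.04955036155819618 24.99788761138916
```

Request:
jog_arm(rows=[{"gripper":0.04,"slide":[-0.03,0.032,0],"spin":-0.14},{"gripper":0.04,"slide":[-0.062,0.066,0],"spin":-0.28},{"gripper":0.04,"slide":[-0.096,0.102,0],"spin":-0.42},{"gripper":0.04,"slide":[-0.13,0.138,0],"spin":-0.56},{"gripper":0.04,"slide":[-0.164,0.174,0],"spin":-0.7},{"gripper":0.04,"slide":[-0.198,0.21,0],"spin":-0.84},{"gripper":0.04,"slide":[-0.232,0.246,0],"spin":-0.96},{"gripper":0.04,"slide":[-0.26,0.276,0],"spin":-1.044}])

```text
time_s: 12.4
ee_pos: [0.5434, -0.4061, 0.4293]
eef_rot: [-3.141, -0.0, 1.568]
force: [1.0, -0.0, -0.8]
grip_width: 0.0498
grip_force: 25.0
```

```bash
python3 go.py .5411,-.430,.0475,0
```

```text
slide -0.0239 -0.0022 0.2018 spin -0.003
grasp pt [ 0.5434 -0.4061  0.2493] rot [-3.141 -0.     1.568] q [-0.7   0.58  1.06 -0.    1.5  -0.69] t 12.4 F [ 1.  -0.  -0.8] w 0.049766174592832176 24.999469220638275
```

Request:
jog_arm(rows=[{"gripper":0.04,"slide":[-0.024,-0.002,0.02],"spin":0},{"gripper":0.04,"slide":[-0.024,-0.002,0.05],"spin":0},{"gripper":0.04,"slide":[-0.024,-0.002,0.09],"spin":0},{"gripper":0.04,"slide":[-0.024,-0.002,0.125],"spin":0},{"gripper":0.04,"slide":[-0.024,-0.002,0.155],"spin":0},{"gripper":0.04,"slide":[-0.024,-0.002,0.178],"spin":0},{"gripper":0.04,"slide":[-0.024,-0.002,0.19],"spin":0},{"gripper":0.04,"slide":[-0.024,-0.002,0.194],"spin":0}])

```text
time_s: 13.2
ee_pos: [0.5423, -0.4276, 0.2343]
eef_rot: [-3.14, -0.001, 1.564]
force: [-0.1, 0.6, -0.6]
grip_width: 0.0498
grip_force: 25.0
```

Request:
jog_arm(rows=[{"gripper":0.04,"slide":[0,0,0.003],"spin":0},{"gripper":0.04,"slide":[0,0,0.005],"spin":0},{"gripper":0.04,"slide":[0,0,0.0065],"spin":0},{"gripper":0.04,"slide":[0,0,0.0065],"spin":0},{"gripper":0.04,"slide":[0,0,0.0065],"spin":0}])

```text
time_s: 13.7
ee_pos: [0.5424, -0.4277, 0.2295]
eef_rot: [3.141, 0.0, 1.564]
force: [0.1, 1.2, -1.6]
grip_width: 0.0496
grip_force: 25.0
```

```bash
python3 go.py .5411,-.430,.0473,0; python3 - <<'E'
from h import *
for n in('scene','top'):
    p,d=snap(n);X=cloud(n,d)
    q=X[(d>0)&(np.hypot(X[...,0]-.541,X[...,1]+.43)<.065)&(X[...,2]>.0095)&(X[...,2]<.0175)&(np.hypot(X[...,0]-.541,X[...,1]+.43)>.045)]
    print(n,len(q),cv2.minEnclosingCircle(q[:,:2].astype(np.float32)))
    if n=='scene':cv2.imwrite('pics/g5.png',cv2.resize(p[230:380,80:230,::-1],None,fx=4,fy=4,interpolation=cv2.INTER_CUBIC))
E
```

```text
slide -0.0023 -0.0013 0.0022 spin -0.007
grasp pt [ 0.5424 -0.4277  0.0495] rot [3.141 0.    1.564] q [-0.72  0.78  1.21  0.    1.15 -0.71] t 13.7 F [ 0.1  1.2 -1.6] w 0.04964218644134961 24.999769628047943
scene 275 ((0.5423330068588257, -0.43040627241134644), 0.05463801696896553)
top 161 ((0.5434140563011169, -0.4202636480331421), 0.05213899537920952)
```

View pics/g5.png

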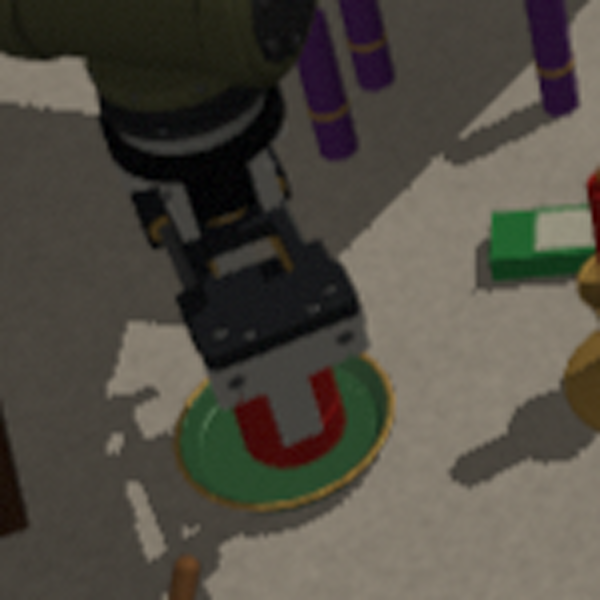

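Pillar hangs 2 mm above the dish floor, nearly central at (290,420) of the crop. I'll centre it and lower it until contact.

Request:
jog_arm(rows=[{"gripper":0.04,"slide":[-0.002,-0.001,0],"spin":0},{"gripper":0.04,"slide":[-0.002,-0.001,0.001],"spin":0},{"gripper":0.04,"slide":[-0.002,-0.001,0.002],"spin":0},{"gripper":0.04,"slide":[-0.002,-0.001,0.003],"spin":0},{"gripper":0.04,"slide":[-0.002,-0.001,0.003],"spin":0}])

```text
time_s: 14.3
ee_pos: [0.5413, -0.4298, 0.2273]
eef_rot: [3.141, 0.001, 1.564]
force: [-5.1, 2.6, 10.5]
grip_width: 0.0497
grip_force: 25.0
```

Request:
jog_arm(rows=[{"gripper":0.04,"slide":[0,0,-0.0008],"spin":0},{"gripper":0.06,"slide":[0,0,-0.0008],"spin":0},{"gripper":0.075,"slide":[0,0,-0.0008],"spin":0},{"gripper":0.075,"slide":[0,0,-0.0008],"spin":0},{"gripper":0.075,"slide":[0,0,-0.03],"spin":0},{"gripper":0.075,"slide":[0,0,-0.07],"spin":0},{"gripper":0.075,"slide":[0,0,-0.12],"spin":0},{"gripper":0.075,"slide":[0,0,-0.16],"spin":0}])

```text
time_s: 15.1
ee_pos: [0.5412, -0.4296, 0.3889]
eef_rot: [3.14, 0.001, 1.564]
force: [0.5, 0.7, -0.1]
grip_width: 0.0749
grip_force: 0.0
```

```bash
python3 go.py .424,-.095,.2,-20 
```

```text
slide 0.3337 -0.1195 0.0089 spin 0.342
grasp pt [ 0.5412 -0.4296  0.2089] rot [3.140e+00 1.000e-03 1.564e+00] q [-0.72  0.64  1.07  0.    1.43 -0.72] t 15.1 F [ 0.5  0.7 -0.1] w 0.07493348797389693 0.0
```

Request:
jog_arm(rows=[{"gripper":0.06,"slide":[0.334,-0.1195,0.0],"spin":0.34},{"gripper":0.06,"slide":[0.334,-0.1195,0.0],"spin":0.34},{"gripper":0.06,"slide":[0.334,-0.1195,0.0],"spin":0.34},{"gripper":0.06,"slide":[0.334,-0.1195,0.0],"spin":0.34},{"gripper":0.06,"slide":[0.334,-0.1195,0.0],"spin":0.34},{"gripper":0.06,"slide":[0.334,-0.1195,0.0],"spin":0.34},{"gripper":0.06,"slide":[0.334,-0.1195,0.0],"spin":0.34},{"gripper":0.06,"slide":[0.334,-0.1195,0.0],"spin":0.34}])

```text
time_s: 15.9
ee_pos: [0.4227, -0.0915, 0.3864]
eef_rot: [3.141, -0.0, 1.227]
force: [0.4, -0.7, 0.9]
grip_width: 0.0599
grip_force: 0.0
```

Request:
jog_arm(rows=[{"gripper":0.06,"slide":[0,0,0.04],"spin":0},{"gripper":0.06,"slide":[0,0,0.08],"spin":0},{"gripper":0.06,"slide":[0,0,0.12],"spin":0},{"gripper":0.06,"slide":[0,0,0.12],"spin":0},{"gripper":0.06,"slide":[0,0,0.12],"spin":0}])

```text
time_s: 16.4
ee_pos: [0.4246, -0.0952, 0.2669]
eef_rot: [-3.141, 0.0, 1.224]
force: [0.6, 0.2, 1.4]
grip_width: 0.0598
grip_force: 0.0
```

```bash
python3 go.py .424,-.095,.0225,-20; python3 - <<'E'
from h import *
for n in('scene','top'):
    p,d=snap(n);X=cloud(n,d)
    def rep(k,C,r,lo,hi):
        q=X[(d>0)&(np.hypot(X[...,0]-C[0],X[...,1]-C[1])<r)&(X[...,2]>lo)&(X[...,2]<hi)].astype(np.float32)
        print(n,k,len(q),[np.round(v,4) for v in cv2.minEnclosingCircle(q[:,:2].copy())] if len(q) else '',np.median(q[:,2]) if len(q) else '')
    rep('pillar',(.541,-.43),.035,.071,.08); rep('dishrim',(.541,-.43),.065,.0095,.018)
    rep('tea',(.424,-.095),.03,.016,.024)
E
```

```text
slide 0.0 -0.0007 0.0644 spin 0.002
grasp pt [ 0.4246 -0.0952  0.0869] rot [-3.141  0.     1.224] q [-0.3   0.23  1.97 -0.    0.94  0.04] t 16.4 F [0.6 0.2 1.4] w 0.05975685707845685 0.0
scene pillar 392 [array([ 0.5427, -0.4285]), np.float64(0.026)] 0.0751981
scene dishrim 419 [array([ 0.5423, -0.4294]), np.float64(0.0551)] 0.013975426
scene tea 143 [array([ 0.4254, -0.0968]), np.float64(0.0217)] 0.020503884
top pillar 418 [array([ 0.5404, -0.4279]), np.float64(0.0254)] 0.0744411
top dishrim 477 [array([ 0.5407, -0.4304]), np.float64(0.0543)] 0.012965721
top tea 0
```

The pillar's top is at 0.075 and it is centred within 2 mm. I'll grip the tea light with the fingertips about 3 mm off the surface.

Request:
jog_arm(rows=[{"gripper":0.06,"slide":[0,-0.0005,0.03],"spin":0},{"gripper":0.06,"slide":[0,-0.0005,0.05],"spin":0},{"gripper":0.06,"slide":[0,-0.0005,0.06],"spin":0},{"gripper":0.06,"slide":[0,-0.0005,0.064],"spin":0},{"gripper":0.06,"slide":[0,-0.0005,0.064],"spin":0},{"gripper":0.03,"slide":[0,-0.0005,0.064],"spin":0},{"gripper":0.03,"slide":[0,-0.0005,0.064],"spin":0},{"gripper":0.03,"slide":[0,-0.0005,0.064],"spin":0}], squeeze=15)

```text
time_s: 17.3
ee_pos: [0.4238, -0.0947, 0.2025]
eef_rot: [3.141, -0.0, 1.224]
force: [0.2, -1.0, 3.1]
grip_width: 0.0397
grip_force: 15.4
```

Request:
jog_arm(rows=[{"gripper":0.03,"slide":[0,0,0],"spin":0},{"gripper":0.03,"slide":[0,0,0],"spin":0},{"gripper":0.03,"slide":[0,0,0],"spin":0}])

```text
time_s: 17.6
ee_pos: [0.4239, -0.0948, 0.2026]
eef_rot: [3.141, 0.0, 1.224]
force: [-1.6, 1.4, 6.8]
grip_width: 0.0398
grip_force: 15.0
```

```bash
python3 go.py .424,-.095,.19,k .615,.2645,.19,-20
```

```text
slide -0.0002 0.0002 -0.1674 spin 0
slide 0.4028 0.0576 -0.1674 spin 0.002
grasp pt [ 0.4239 -0.0948  0.0226] rot [3.141 0.    1.224] q [-0.3   0.35  2.01 -0.    0.78  0.04] t 17.6 F [-1.6  1.4  6.8] w 0.03975761794549661 15.001753270626068
```

Request:
jog_arm(rows=[{"gripper":0.03,"slide":[0,0,-0.03],"spin":0},{"gripper":0.03,"slide":[0,0,-0.07],"spin":0},{"gripper":0.03,"slide":[0,0,-0.115],"spin":0},{"gripper":0.03,"slide":[0.02,0.003,-0.15],"spin":0},{"gripper":0.03,"slide":[0.06,0.009,-0.16],"spin":0},{"gripper":0.03,"slide":[0.105,0.015,-0.16],"spin":0},{"gripper":0.03,"slide":[0.15,0.022,-0.16],"spin":0},{"gripper":0.03,"slide":[0.195,0.028,-0.16],"spin":0}])

```text
time_s: 18.4
ee_pos: [0.5168, 0.0809, 0.3623]
eef_rot: [3.141, -0.0, 1.224]
force: [0.5, -1.1, -0.7]
grip_width: 0.0395
grip_force: 15.0
```

```bash
python3 go.py .615,.2645,.183,-20
```

```text
slide 0.206 0.0299 -0.0007 spin 0.002
grasp pt [0.5168 0.0809 0.1823] rot [ 3.141 -0.     1.224] q [ 0.09  0.28  1.65 -0.    1.21  0.43] t 18.4 F [ 0.5 -1.1 -0.7] w 0.03954092123382182 14.999206513166428
```

Request:
jog_arm(rows=[{"gripper":0.03,"slide":[0.04,0.006,0],"spin":0},{"gripper":0.03,"slide":[0.08,0.012,0],"spin":0},{"gripper":0.03,"slide":[0.12,0.018,0],"spin":0},{"gripper":0.03,"slide":[0.16,0.024,0],"spin":0},{"gripper":0.03,"slide":[0.19,0.028,0],"spin":0},{"gripper":0.03,"slide":[0.206,0.03,0],"spin":0},{"gripper":0.03,"slide":[0.206,0.03,0.02],"spin":0},{"gripper":0.03,"slide":[0.206,0.03,0.05],"spin":0}])

```text
time_s: 19.2
ee_pos: [0.6148, 0.2633, 0.3126]
eef_rot: [3.14, -0.002, 1.225]
force: [1.0, 0.6, -0.4]
grip_width: 0.0395
grip_force: 15.0
```

Request:
jog_arm(rows=[{"gripper":0.03,"slide":[0,0,0.03],"spin":0},{"gripper":0.03,"slide":[0,0,0.06],"spin":0},{"gripper":0.03,"slide":[0,0,0.085],"spin":0},{"gripper":0.03,"slide":[0,0,0.095],"spin":0},{"gripper":0.03,"slide":[0,0,0.098],"spin":0},{"gripper":0.03,"slide":[0,0,0.098],"spin":0},{"gripper":0.03,"slide":[0,0,0.098],"spin":0}])

```text
time_s: 19.9
ee_pos: [0.6149, 0.2628, 0.2155]
eef_rot: [3.14, -0.001, 1.224]
force: [0.4, 0.7, 0.5]
grip_width: 0.0397
grip_force: 15.0
```

```bash
python3 go.py .615,.2645,.0266,k
```

```text
slide 0.0016 -0.0005 0.0089 spin 0
grasp pt [0.6149 0.2628 0.0355] rot [ 3.140e+00 -1.000e-03  1.224e+00] q [ 0.35  0.75  1.3  -0.    1.09  0.7 ] t 19.9 F [0.4 0.7 0.5] w 0.039683913325396995 14.999762624502182
```

Request:
jog_arm(rows=[{"gripper":0.03,"slide":[0.0016,0,0.004],"spin":0},{"gripper":0.03,"slide":[0.0016,0,0.0065],"spin":0},{"gripper":0.03,"slide":[0.0016,0,0.0085],"spin":0},{"gripper":0.03,"slide":[0.0016,0,0.0095],"spin":0},{"gripper":0.03,"slide":[0.0016,0,0.0095],"spin":0},{"gripper":0.03,"slide":[0.0016,0,0.0095],"spin":0}])

```text
time_s: 20.5
ee_pos: [0.6152, 0.2643, 0.2063]
eef_rot: [3.141, -0.0, 1.224]
force: [-6.8, -2.5, 16.0]
grip_width: 0.0394
grip_force: 15.0
```

```bash
python3 go.py .615,.2645,.0266,k
```

```text
slide 0.0001 -0.0002 -0.0003 spin 0
grasp pt [0.6152 0.2643 0.0263] rot [ 3.141 -0.     1.224] q [0.35 0.77 1.3  0.   1.07 0.7 ] t 20.5 F [-6.8 -2.5 16. ] w 0.03935369174058633 15.002460926771164
```

Request:
jog_arm(rows=[{"gripper":0.03,"slide":[0,0,-0.0006],"spin":0},{"gripper":0.046,"slide":[0,0,-0.0006],"spin":0},{"gripper":0.056,"slide":[0,0,-0.0006],"spin":0},{"gripper":0.056,"slide":[0,0,-0.0006],"spin":0},{"gripper":0.056,"slide":[0,0,-0.03],"spin":0},{"gripper":0.056,"slide":[0,0,-0.07],"spin":0},{"gripper":0.09,"slide":[0,0,-0.11],"spin":0},{"gripper":0.09,"slide":[0,0,-0.15],"spin":0}])

```text
time_s: 21.3
ee_pos: [0.615, 0.2641, 0.356]
eef_rot: [-3.141, 0.0, 1.224]
force: [0.1, -0.5, -0.0]
grip_width: 0.0685
grip_force: 0.0
```

```bash
python3 go.py .543,.407,.16,0
```

```text
slide 0.1099 -0.1163 0.016 spin -0.347
grasp pt [0.615  0.2641 0.176 ] rot [-3.141  0.     1.224] q [ 0.35  0.61  1.19 -0.    1.34  0.7 ] t 21.3 F [ 0.1 -0.5 -0. ] w 0.06845719776507272 0.0
```

Request:
jog_arm(rows=[{"gripper":0.09,"slide":[0.11,-0.116,0.016],"spin":-0.347},{"gripper":0.09,"slide":[0.11,-0.116,0.016],"spin":-0.347},{"gripper":0.09,"slide":[0.11,-0.116,0.016],"spin":-0.347},{"gripper":0.09,"slide":[0.11,-0.116,0.016],"spin":-0.347},{"gripper":0.09,"slide":[0.11,-0.116,0.016],"spin":-0.347},{"gripper":0.09,"slide":[0.11,-0.116,0.05],"spin":-0.347},{"gripper":0.09,"slide":[0.11,-0.116,0.07],"spin":-0.347},{"gripper":0.09,"slide":[0.11,-0.116,0.07],"spin":-0.347}])

```text
time_s: 22.1
ee_pos: [0.5442, 0.4053, 0.2816]
eef_rot: [-3.138, 0.003, 1.568]
force: [0.5, 0.1, -1.3]
grip_width: 0.0896
grip_force: 0.0
```

```bash
python3 go.py .543,.4075,.03,0; python3 - <<'E'
from h import *
for n in('scene','top'):
    p,d=snap(n,'g6.png' if n=='scene' else None);X=cloud(n,d)
    def rep(k,C,r,lo,hi):
        q=X[(d>0)&(np.hypot(X[...,0]-C[0],X[...,1]-C[1])<r)&(X[...,2]>lo)&(X[...,2]<hi)].astype(np.float32)
        print(n,k,len(q),[np.round(v,4) for v in cv2.minEnclosingCircle(q[:,:2].copy())] if len(q) else '',np.median(q[:,2]) if len(q) else '')
    rep('tea',(.615,.2645),.03,.02,.028); rep('saucerrim',(.615,.2645),.06,.0065,.013);rep('lotus',(.543,.4075),.04,.022,.038)
E
```

```text
slide 0.0022 -0.0012 0.0716 spin -0.002
grasp pt [0.5442 0.4053 0.1016] rot [-3.138e+00  3.000e-03  1.568e+00] q [ 0.59  0.7   1.23 -0.    1.22  0.59] t 22.1 F [ 0.5  0.1 -1.3] w 0.08962308919803517 0.0
scene tea 131 [array([0.6159, 0.2632]), np.float64(0.022)] 0.024442619
scene saucerrim 278 [array([0.615 , 0.2635]), np.float64(0.0535)] 0.008763136
scene lotus 123 [array([0.5469, 0.4072]), np.float64(0.0292)] 0.031674277
top tea 245 [array([0.6137, 0.2631]), np.float64(0.0202)] 0.023571538
top saucerrim 407 [array([0.6141, 0.2636]), np.float64(0.0519)] 0.008374894
top lotus 141 [array([0.5421, 0.4083]), np.float64(0.0278)] 0.03516614
```

View pics/g6.png

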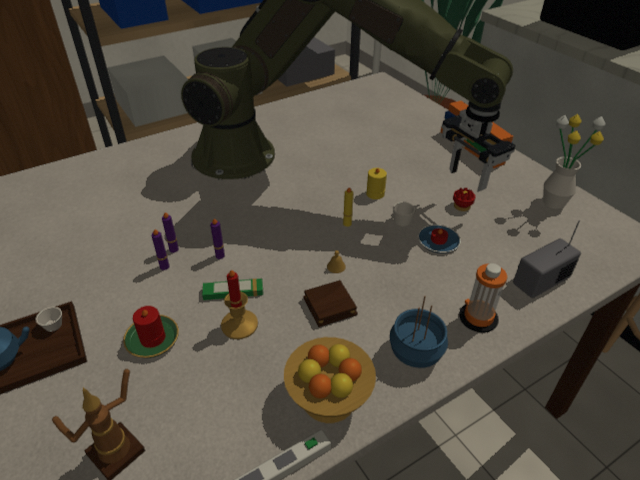

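Three lights are in place: taper at (235,290), pillar at (150,328) and tea light at (439,237). The open gripper is over the lotus at (464,198), so I'll descend and grip it.

Request:
jog_arm(rows=[{"gripper":0.092,"slide":[0.002,0,0],"spin":0},{"gripper":0.092,"slide":[0.002,0,0.025],"spin":0},{"gripper":0.092,"slide":[0.002,0,0.045],"spin":0},{"gripper":0.092,"slide":[0.002,0,0.062],"spin":0},{"gripper":0.092,"slide":[0.002,0,0.0715],"spin":0},{"gripper":0.092,"slide":[0.002,0,0.0715],"spin":0},{"gripper":0.045,"slide":[0.002,0,0.0715],"spin":0},{"gripper":0.045,"slide":[0.002,0,0.0715],"spin":0}], squeeze=18)

```text
time_s: 23.0
ee_pos: [0.5437, 0.4092, 0.2142]
eef_rot: [3.14, -0.001, 1.571]
force: [0.2, -0.0, -0.0]
grip_width: 0.0793
grip_force: 0.0
```

Request:
jog_arm(rows=[{"gripper":0.045,"slide":[0,0,0],"spin":0},{"gripper":0.045,"slide":[0,0,0],"spin":0},{"gripper":0.045,"slide":[0,0,0],"spin":0},{"gripper":0.045,"slide":[0,0,0],"spin":0},{"gripper":0.045,"slide":[0,0,0],"spin":0}])

```text
time_s: 23.5
ee_pos: [0.5435, 0.4091, 0.2133]
eef_rot: [3.141, -0.0, 1.571]
force: [-0.8, -0.8, 3.0]
grip_width: 0.0552
grip_force: 18.0
```

```bash
python3 go.py .655,-.078,.2,-90 .655,-.078,.2,90
```

```text
slide -0.4871 0.1115 -0.1667 spin 1.571
slide -0.4871 0.1115 -0.1667 spin -1.571
grasp pt [0.5435 0.4091 0.0333] rot [ 3.141 -0.     1.571] q [ 0.59  0.78  1.26 -0.    1.1   0.59] t 23.5 F [-0.8 -0.8  3. ] w 0.055200431108482176 18.00044571311446
```

Request:
jog_arm(rows=[{"gripper":0.045,"slide":[0,0,-0.025],"spin":0},{"gripper":0.045,"slide":[0,0,-0.065],"spin":0},{"gripper":0.045,"slide":[0,0,-0.105],"spin":0},{"gripper":0.045,"slide":[-0.02,0.005,-0.135],"spin":0.08},{"gripper":0.045,"slide":[-0.055,0.013,-0.14],"spin":0.22},{"gripper":0.045,"slide":[-0.1,0.023,-0.14],"spin":0.36},{"gripper":0.045,"slide":[-0.145,0.033,-0.14],"spin":0.5},{"gripper":0.045,"slide":[-0.19,0.043,-0.14],"spin":0.64}])

```text
time_s: 24.3
ee_pos: [0.5865, 0.2174, 0.3529]
eef_rot: [-3.142, 0.0, 0.925]
force: [0.9, 0.4, -1.8]
grip_width: 0.0549
grip_force: 18.0
```

```bash
python3 go.py .655,-.078,.173,-90
```

```text
slide -0.1947 0.2324 -0.0001 spin 0.925
grasp pt [0.5865 0.2174 0.1729] rot [-3.142  0.     0.925] q [ 0.3   0.51  1.35 -0.    1.28  0.94] t 24.3 F [ 0.9  0.4 -1.8] w 0.05490848691464917 17.99485324881971
```

Request:
jog_arm(rows=[{"gripper":0.045,"slide":[-0.025,0.03,0],"spin":0.13},{"gripper":0.045,"slide":[-0.052,0.062,0],"spin":0.26},{"gripper":0.045,"slide":[-0.08,0.096,0],"spin":0.39},{"gripper":0.045,"slide":[-0.108,0.13,0],"spin":0.52},{"gripper":0.045,"slide":[-0.136,0.163,0],"spin":0.65},{"gripper":0.045,"slide":[-0.162,0.194,0],"spin":0.78},{"gripper":0.045,"slide":[-0.183,0.218,0],"spin":0.9},{"gripper":0.045,"slide":[-0.1947,0.2324,0],"spin":0.925}])

```text
time_s: 25.1
ee_pos: [0.6567, -0.0783, 0.3526]
eef_rot: [3.141, 0.001, 0.001]
force: [-0.4, 0.7, -1.0]
grip_width: 0.0549
grip_force: 18.0
```

Request:
jog_arm(rows=[{"gripper":0.045,"slide":[0,0,0.02],"spin":0},{"gripper":0.045,"slide":[0,0,0.05],"spin":0},{"gripper":0.045,"slide":[0,0,0.08],"spin":0},{"gripper":0.045,"slide":[0,0,0.095],"spin":0},{"gripper":0.045,"slide":[0,0,0.1],"spin":0},{"gripper":0.045,"slide":[0,0,0.1],"spin":0},{"gripper":0.045,"slide":[0,0,0.1],"spin":0}])

```text
time_s: 25.8
ee_pos: [0.657, -0.0758, 0.2546]
eef_rot: [3.141, -0.002, 0.006]
force: [-0.6, 0.6, -1.2]
grip_width: 0.0553
grip_force: 18.0
```

```bash
python3 go.py .6547,-.0778,.0593,-90; python3 - <<'E'
from h import *
for n in('scene','top'):
    p,d=snap(n);X=cloud(n,d);c=p.astype(int)
    q=X[(d>0)&(np.hypot(X[...,0]-.655,X[...,1]+.078)<.045)&(X[...,2]>.03)&(X[...,2]<.1)&(c[...,0]>2.2*c[...,2])&(c[...,0]>2.2*c[...,1])]
    if len(q):print(n,len(q),q.mean(0).round(4),q.min(0).round(4),q.max(0).round(4))
    if n=='scene':cv2.imwrite('pics/g7.png',cv2.resize(p[210:350,260:400,::-1],None,fx=4,fy=4,interpolation=cv2.INTER_CUBIC))
E
```

```text
slide -0.0023 0.002 0.0153 spin 0.006
grasp pt [ 0.657  -0.0758  0.0746] rot [ 3.141e+00 -2.000e-03  6.000e-03] q [-0.17  0.69  1.31 -0.    1.14  1.39] t 25.8 F [-0.6  0.6 -1.2] w 0.05525015271303586 17.999846214079298
scene 464 [ 0.6691 -0.0795  0.081 ] [ 0.6316 -0.1028  0.0493] [ 0.6873 -0.0478  0.0999]
```

View pics/g7.png

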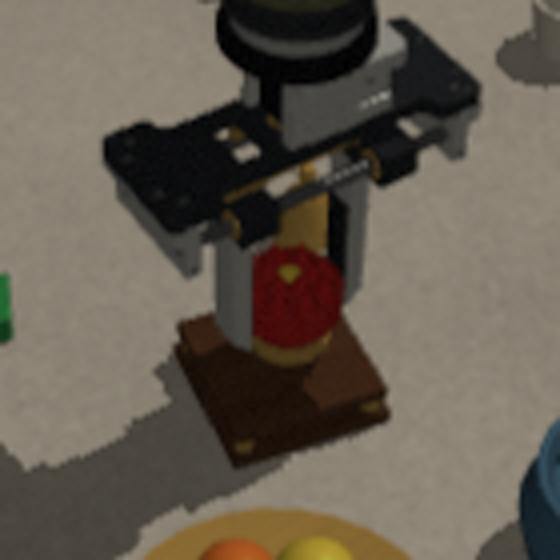

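```bash
python3 - <<'E'
from h import *
p,d=snap('scene');X=cloud('scene',d)
z0=np.load('scene0.npz')
def prof(X,d,C,zb):
    for lo,hi in((.001,.008),(.012,.02),(.022,.03),(.03,.038),(.038,.046),(.046,.056)):
        m=(d>0)&(np.hypot(X[...,0]-C[0],X[...,1]-C[1])<.036)&(abs(X[...,1]-C[1])<.024)&(X[...,2]-zb>lo)&(X[...,2]-zb<hi)
        q=X[m]-[*C,zb]
        if len(q)>3:print(lo,len(q),'x',np.percentile(q[:,0],[3,50,97]).round(4),'y',np.percentile(q[:,1],[3,50,97]).round(4))
print('before');prof(z0['X'],z0['d'],(.5435,.408),0)
print('held');prof(X,d,(.657,-.0758),.0413)
E
```

```text
before
0.001 87 x [-0.0308  0.0147  0.0327] y [-0.0223 -0.0106  0.016 ]
0.012 17 x [0.0033 0.0138 0.0232] y [-0.0217 -0.0149  0.0028]
0.022 41 x [-0.0122  0.0202  0.0286] y [-0.0237 -0.0155  0.0089]
0.03 59 x [-0.0214  0.019   0.0295] y [-0.0233 -0.0131  0.0162]
0.038 115 x [-0.0198  0.0111  0.0264] y [-0.0224 -0.0069  0.0186]
0.046 82 x [-0.0132  0.0029  0.019 ] y [-0.0173  0.      0.019 ]
held
0.001 51 x [0.0024 0.0177 0.0223] y [-0.0211 -0.0084  0.0114]
0.012 9 x [0.0101 0.0175 0.0257] y [-0.0216 -0.01    0.0005]
0.022 55 x [0.0126 0.0244 0.0289] y [-0.023  -0.0095  0.0165]
0.03 81 x [-0.0209  0.0224  0.0291] y [-0.0231 -0.0039  0.0214]
0.038 180 x [-0.0196  0.0133  0.0263] y [-0.0221 -0.0038  0.0208]
0.046 150 x [-0.0135  0.0027  0.0184] y [-0.0182 -0.0007  0.0161]
```

The lotus hangs upright over the plinth at crop (290,320), with the same profile as before. I'll lower it.

Request:
jog_arm(rows=[{"gripper":0.045,"slide":[-0.002,0.002,0.003],"spin":0},{"gripper":0.045,"slide":[-0.002,0.002,0.007],"spin":0},{"gripper":0.045,"slide":[-0.002,0.002,0.01],"spin":0},{"gripper":0.045,"slide":[-0.002,0.002,0.0125],"spin":0},{"gripper":0.045,"slide":[-0.002,0.002,0.014],"spin":0},{"gripper":0.045,"slide":[-0.002,0.002,0.015],"spin":0},{"gripper":0.045,"slide":[-0.002,0.002,0.015],"spin":0},{"gripper":0.045,"slide":[-0.002,0.002,0.015],"spin":0}])

```text
time_s: 26.75
ee_pos: [0.6546, -0.0779, 0.2393]
eef_rot: [3.141, -0.0, 0.006]
force: [-8.0, 1.1, 11.0]
grip_width: 0.055
grip_force: 18.0
```

```bash
python3 go.py .6547,-.0778,.0593,-90
```

```text
slide 0.0001 -0.0001 0.0 spin 0.006
grasp pt [ 0.6546 -0.0779  0.0593] rot [ 3.141 -0.     0.006] q [-0.17  0.7   1.32 -0.    1.11  1.39] t 26.75 F [-8.   1.1 11. ] w 0.05497280158314788 18.001234990661032
```

Request:
jog_arm(rows=[{"gripper":0.045,"slide":[0,0,-0.0006],"spin":0},{"gripper":0.06,"slide":[0,0,-0.0006],"spin":0},{"gripper":0.08,"slide":[0,0,-0.0006],"spin":0},{"gripper":0.09,"slide":[0,0,-0.0006],"spin":0},{"gripper":0.09,"slide":[0,0,-0.03],"spin":0},{"gripper":0.09,"slide":[0,0,-0.07],"spin":0},{"gripper":0.09,"slide":[0,0,-0.12],"spin":0},{"gripper":0.09,"slide":[0,0,-0.16],"spin":0}])

```text
time_s: 27.55
ee_pos: [0.6544, -0.0779, 0.4009]
eef_rot: [3.141, -0.002, 0.006]
force: [0.8, -0.1, -0.5]
grip_width: 0.0898
grip_force: 0.0
```

Request:
jog_arm(rows=[{"gripper":0.09,"slide":[-0.05,0,0],"spin":0},{"gripper":0.09,"slide":[-0.1,0,0],"spin":0},{"gripper":0.09,"slide":[-0.15,0,0],"spin":0},{"gripper":0.09,"slide":[-0.2,0,0],"spin":0},{"gripper":0.09,"slide":[-0.2,0,0],"spin":0},{"gripper":0.09,"slide":[-0.2,0,0],"spin":0},{"gripper":0.09,"slide":[-0.2,0,0],"spin":0}])

```text
time_s: 28.25
ee_pos: [0.4556, -0.0792, 0.3984]
eef_rot: [3.141, -0.001, 0.006]
force: [0.7, -0.5, -0.6]
grip_width: 0.09
grip_force: 0.0
```

```bash
python3 - <<'E'
from h import *
o=telemetry.get_obs();print(o['time_s'],o['ee_pos'],o['force'])
for n in('scene','top'):
    p,d=snap(n,'end.png' if n=='scene' else None);X=cloud(n,d)
    def rep(k,C,r,lo,hi):
        q=X[(d>0)&(np.hypot(X[...,0]-C[0],X[...,1]-C[1])<r)&(X[...,2]>lo)&(X[...,2]<hi)].astype(np.float32)
        print(n,k,len(q),[np.round(v,4) for v in cv2.minEnclosingCircle(q[:,:2].copy())] if len(q) else '',q[:,2].max() if len(q) else '')
    rep('lotus',(.655,-.078),.04,.048,.064);rep('lotus tips',(.655,-.078),.04,.072,.09);rep('plinth',(.655,-.078),.07,.021,.031)
    rep('taper flame',(.598,-.2645),.02,.15,.17);rep('pillar',(.541,-.43),.035,.071,.08);rep('tea',(.615,.2645),.03,.02,.028)
    rep('yp',(.382,.242),.035,.066,.075);rep('yt',(.446,.108),.02,.094,.12)
E
```

```text
28.25 [ 0.4555577  -0.0791598   0.39841085] [ 0.65788525 -0.52925691 -0.60639484]
scene lotus 177 [array([ 0.657 , -0.0773]), np.float64(0.0296)] 0.06399197
scene lotus tips 146 [array([ 0.6584, -0.0772]), np.float64(0.0227)] 0.08071749
scene plinth 822 [array([ 0.6549, -0.0785]), np.float64(0.06)] 0.030813508
scene taper flame 23 [array([ 0.5995, -0.2652]), np.float64(0.0059)] 0.15803434
scene pillar 394 [array([ 0.5421, -0.4284]), np.float64(0.0268)] 0.079796076
scene tea 131 [array([0.6142, 0.2615]), np.float64(0.0225)] 0.027907232
scene yp 160 [array([0.3785, 0.2484]), np.float64(0.0283)] 0.07478215
scene yt 62 [array([0.448 , 0.1103]), np.float64(0.0123)] 0.115289226
top lotus 173 [array([ 0.6534, -0.0776]), np.float64(0.0283)] 0.063998416
top lotus tips 158 [array([ 0.6528, -0.0765]), np.float64(0.0213)] 0.07990561
top plinth 1040 [array([ 0.6528, -0.0773]), np.float64(0.0592)] 0.030906133
top taper flame 26 [array([ 0.5947, -0.2632]), np.float64(0.005)] 0.16185448
top pillar 422 [array([ 0.5401, -0.4273]), np.float64(0.0249)] 0.07912692
top tea 244 [array([0.614 , 0.2634]), np.float64(0.0204)] 0.027964495
top yp 443 [array([0.3775, 0.2466]), np.float64(0.0249)] 0.07479464
top yt 98 [array([0.443 , 0.1098]), np.float64(0.0108)] 0.11504545
```

View pics/end.png

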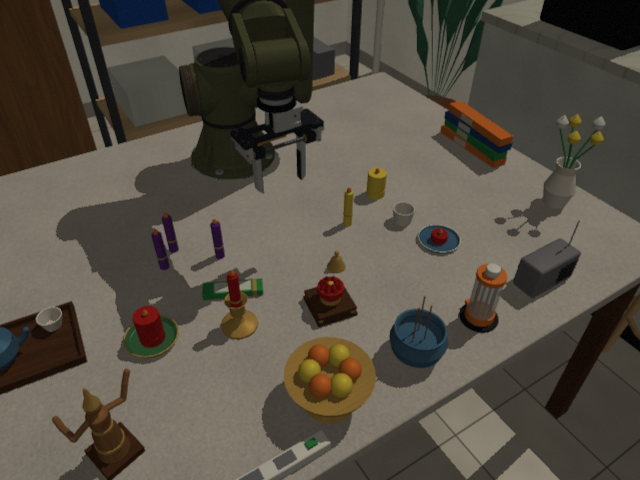

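All four lights stand in their places: taper (235,290), pillar (150,328), tea light (439,237) and lotus (330,292). Both yellow candles are unmoved and the arm is clear.

```bash
python3 -c "
from station import workorder;print(workorder.hand_in())"
```

```text
the job is handed in; nothing more can be done
None
```

I set out all four red lights upright in their places, in the order asked, left both yellow candles where they were, and handed the job in after about 28 s of robot time; no verdict came back.

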